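# Sort sealed parts cases by weight

### The arm

A 6-joint arm with a two-finger parallel gripper is mounted at the origin on a cart in front of the work surface, level with it; the furniture and walls round the work are solid. World frame = base frame: x ahead of the robot, y to its left, z up, the work surface at z = 0. Lengths are in m, angles in rad, forces in N, time in s.
With the tool pointing down it reaches from about 0.225 to 0.875 m from the base axis. Payload 3.4 kg.
Tool frame: the origin (TCP) lies between the finger pads; the fingertips stand 11 mm ahead of it and the grasp point (between the pads) lies 8 mm behind it; z points along the fingers, y is the line along which they close (so a half turn about z gives the same grasp; the last joint's range is limited). The gripper opens to 85 mm and grips with 20 to 120 N. Pads are 22 mm wide; open, the fingers measure 114 mm over their backs; the gripper's body (76 mm by 85 mm) begins 54 mm behind the grasp point. The pads swing forward as they close: fully open they stand 13 mm farther back than shut.
Start: joints at [-1.388, 0.276, 1.505, -0, 1.361, -0.121], TCP at [0.172, -0.549, 0.242] pointing down, gripper open.
Joint ranges: [-2.89, 2.89], [-0.75, 2.08], [0.22, 2.7], [-1.18, 4.32], [0.11, 2.71], [-2.7, 2.7]. Speed limits (rad/s): [2.57, 2.57, 3.14, 3.14, 3.14, 3.14].

### API

Orientations are given as a unit quaternion [w, x, y, z].
In Python, from rig import manip, imaging gives the robot as it stands. The module is installed in compiled form; this text tells all that it offers.
- The arm moves only by the tool jog_arm, never from a script. Its argument "deltas" is one flat list of numbers, 7 for each row, row after row: the turn, a rotation vector about the world's x, y, z in degrees, then the shift along the world's x, y, z in mm, then the opening, from 0 (shut) to 1 (fully open). In form: [ax, ay, az, tx, ty, tz, gripper, ax, ay, az, tx, ty, tz, gripper, ...]. A call has 1 to 20 rows; each row is the pose to reach, as a shift and turn from the pose commanded when the call began; what a row does not reach only later rows make up. A row lasts 1/10 s, in which the tool goes at most 50 mm and 8.59 degrees, less where a joint would pass 70% of its speed; a pose out of reach is approached as far as the arm can. A call with a gripper value outside its range is refused whole. The fingers move at their own pace and stop on an object; "grip_force" is the grip in N (left out, the last holds). Time passes only in rows, so rows that repeat a pose let the fingers close. It gives the time, the measured TCP pose, the force, the opening and the grip force at its end, in the units of the state.
- manip.get_state(): the state, without advancing time (a new reading comes with each control period).
- imaging.get_image(name): name is "side" or "top"; returns the picture (400x640x3 uint8, blue, green, red); there is no depth.
- imaging.calibration(name): a dict with "mtx" (3x3 intrinsics, pixels), "dist" ([k1, k2, p1, p2, k3] as OpenCV has them; the pictures are not rectified), "cam_to_world" (4x4, takes a point from camera to world coordinates). Camera axes: x right, y down, z forward; pixel columns grow to the right and rows downward; lengths in m; the calibration is good to about 2 mm. A picture is of the moment at which its call begins. calibration takes no time and is no camera call.
- manip.sign_off(): hands the job in; it is judged then, once.
The state is a dict: "clock": time; "qpos": joint angles; "qd": joint speeds; "effort": joint torques, N m; "position": TCP position; "ee_rot": TCP orientation; "contact_force": force on the tool from outside, world axes, zero at the start; "moment": the same for the moment, N m; "width": finger opening in m; "gripper_force": force on a finger pad.
Only numpy, scipy, OpenCV 4.12 (cv2) and the standard library are available. Lean on these libraries where they do the work, as an engineer would, in place of code of your own. Each camera call takes 0.05 s, during which the arm holds its last target. There are 200 camera calls.

### The job

Draw the two sealed cases upward out of the slotted rack by their upper edges and feel from the lift whether each is full or empty (one, both or neither may be full). Lay each one down flat on the bare bench and let go, then take it again across its width and lay it flat in a pocket of the right tray: full ones in the tray with handles, empty ones in the tray without. Leave the oil bottle and the small dish where they are.

Things in the scene. Friction and masses are not known exactly. Their poses are not given: they have to be found in the camera images.
- case_1: Sealed flat grey plastic case, 36 mm thick (x) x 110 long (y) x 60 wide (z), dark seam round its middle, three dark ribs on each broad face. Starts upright in a rack slot on a 36 x 110 mm edge. Origin: centre of that edge; z points from it to the upper edge. Lying flat, x is vertical; either face may be up. Empty 110 to 180 g, full 430 to 620 g; only weight tells. Balanced about its middle.
- case_2: The other case, exactly like case_1 in shape, size, axes and possible weights, in the other slot. One, both or neither of the two may be full. To lay them down: the bench in front of the rack, from x = 0.40 to 0.50 m and y = -0.07 to 0.07 m, is always bare and level at z = 0.
- case_1_center (a point): Middle of case_1's solid (30 mm along its z from its origin); its axes are those of the case.
- case_2_center (a point): Middle of case_2's solid, likewise.
- rack: Fixed rack: dark steel base 146 (x) x 176 (y) x 10 mm with two open-topped aluminium slots along x, centres at y = +45 and -45 mm. Slot inside 40 (y) x 114 (x) mm, floor 10 mm and walls (6 mm thick, ends 8) up to 34 mm above the bench. A case in it has its upper edge 70 mm above the bench, slides straight up, and is clear once raised 24 mm. Origin: underside centre.
- tray_full: Fixed open aluminium tray, 132 (x) x 172 (y) mm, rim 20 mm high; two pockets side by side along y, each 120 (x) x 70 (y) mm, floor 8 mm above the bench, a 20 mm wide rib between. Origin: underside centre. A case lies flat with its length along x, 24 mm proud of the rim. For full cases: a steel bar handle, 90 mm wide and 52 mm high, stands at each x end, 68 mm from the middle.
- tray_empty: Fixed open aluminium tray, 132 (x) x 172 (y) mm, rim 20 mm high; two pockets side by side along y, each 120 (x) x 70 (y) mm, floor 8 mm above the bench, a 20 mm wide rib between. Origin: underside centre. A case lies flat with its length along x, 24 mm proud of the rim. For empty cases: has no handles. The two trays may change sides.
- tray_full_pocket_1 (a point): Centre of the pocket floor at the +y side of tray_full (+45 mm along its y, 8 mm above the bench); axes as the tray's.
- tray_full_pocket_2 (a point): Centre of the pocket floor at the -y side of tray_full (-45 mm along its y, 8 mm above the bench); axes as the tray's.
- tray_empty_pocket_1 (a point): Centre of the pocket floor at the +y side of tray_empty (+45 mm along its y, 8 mm above the bench); axes as the tray's.
- tray_empty_pocket_2 (a point): Centre of the pocket floor at the -y side of tray_empty (-45 mm along its y, 8 mm above the bench); axes as the tray's.
- oil_bottle: Bystander: small oil bottle with a red spout, 41 mm across, 118 mm high. Origin under its centre.
- small_dish: Bystander: small pale round dish, 65 mm across, 20 mm high. Origin under its centre.
Things that resemble listed ones, but are neither listed nor needed, are in the scene too. Leave any green look-alike of the case_2 alone.

How it is judged:
By the outcome, as a careful person would: the job done as asked, in the order asked, and still so for the second after the job is handed in, with the robot touching nothing.
It also fails if it takes over 72 s, if anything falls off the work surface, if the arm or the gripper's body presses on something with over 40 N, if the wrist force passes 120 N, or if a joint passes its speed limit or range.

## Working session

There is one attempt and no reset: what is moved stays moved. The work goes in short steps, Python scripts to look and compute and a tool call to move; the robot and the scene stay as the last step left them, time stands still between calls to the robot, and variables do not carry over. Pictures are saved under pics/ and viewed, at most 10 in all, crops included, and the job is handed in when it is done.

Besides the shell and the picture viewer there is one more tool, called after "Emit:" as a command line: name --argument value ..., lists and objects as JSON in quotes. jog_arm: Moves the arm, as the interface text tells. Its arguments: {"type":"object","properties":{"deltas":{"type":"array"},"grip_force":{"type":"number"}},"required":["deltas"]}

```bash
mkdir -p pics; python3 - <<'E'
from rig import manip, imaging
import cv2
for n in("top","side"):
    cv2.imwrite(f"pics/{n}0.png",imaging.get_image(n)); c=imaging.calibration(n); print(n,c)
s=manip.get_state();print(s)
E
```

```text
top {'mtx': array([[385.24448635,   0.        , 313.40215694],
       [  0.        , 385.24448635, 197.51129094],
       [  0.        ,   0.        ,   1.        ]]), 'dist': array([-0.06599143,  0.        ,  0.        ,  0.        ,  0.        ]), 'cam_to_world': array([[-0.02178725, -0.98476126,  0.1725415 ,  0.34569369],
       [-0.99974043,  0.02261002,  0.00280442, -0.08007282],
       [-0.00666285, -0.17243561, -0.98499826,  1.14177475],
       [ 0.        ,  0.        ,  0.        ,  1.        ]])}
side {'mtx': array([[495.34433603,   0.        , 319.60340702],
       [  0.        , 495.34433603, 199.50291105],
       [  0.        ,   0.        ,   1.        ]]), 'dist': array([-0.09710346,  0.        ,  0.        ,  0.        ,  0.        ]), 'cam_to_world': array([[-0.99747807, -0.02022205,  0.06803357,  0.412265  ],
       [-0.0692603 ,  0.48677804, -0.8707756 ,  1.31066676],
       [-0.01550838, -0.87329159, -0.48695101,  0.84100469],
       [ 0.        ,  0.        ,  0.        ,  1.        ]])}
{'clock': 0.1, 'qpos': array([-1.38797726e+00,  2.76550455e-01,  1.50602573e+00,  2.23981291e-05,
        1.36070603e+00, -1.20999203e-01]), 'qd': array([ 0.0004368 ,  0.00028734, -0.00459108, -0.00076577,  0.00071147,
        0.00095731]), 'effort': array([ 1.68978928e-03, -4.17698157e+01, -2.46404564e+01, -1.65060437e-04,
        5.75768208e-03,  3.10531948e-05]), 'position': array([ 0.17193862, -0.54820809,  0.24150788]), 'ee_rot': array([-8.44717865e-04,  9.88483981e-01,  1.51323183e-01, -1.51624112e-05]), 'contact_force': array([-0.10773188, -0.24864093,  0.897072  ]), 'moment': array([ 0.04235674, -0.01638543,  0.01876218]), 'gripper_force': 0.0, 'width': 0.08545062150231875}
```

View pics/top0.png

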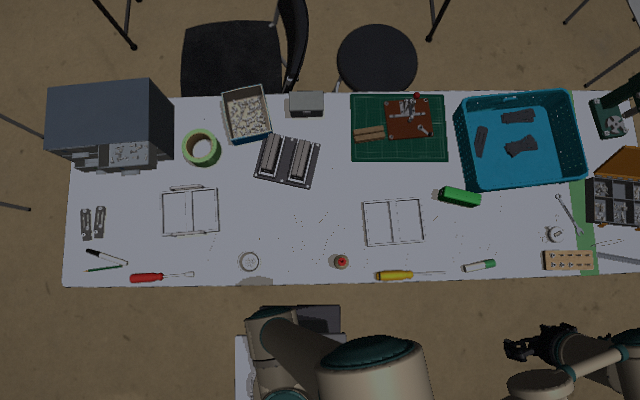

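View pics/side0.png

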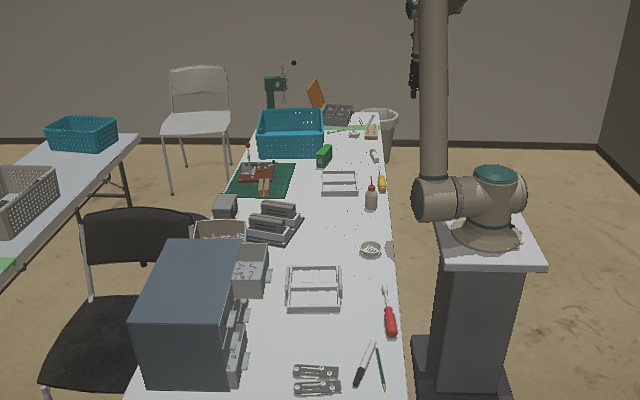

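The top view shows the rack at about (287,160), the handled tray at (190,211), the plain tray at (393,222), the bottle at (340,261) and the dish at (249,261). I'll enlarge the rack and the trays.

```bash
python3 - <<'E'
import cv2,numpy as np
im=cv2.imread("pics/top0.png")
def crop(x0,y0,x1,y1,k): return cv2.resize(im[y0:y1,x0:x1],None,fx=k,fy=k,interpolation=cv2.INTER_CUBIC)
cv2.imwrite("pics/rack.png",cv2.convertScaleAbs(crop(245,125,330,195,8),alpha=1.3))
a=crop(150,175,240,245,5);b=crop(350,185,440,255,5)
cv2.imwrite("pics/trays.png",np.vstack([a,b])[:, :] if 0 else np.hstack([crop(150,175,230,245,5),crop(355,190,435,260,5)]))
E
cat > h.py <<'E'
from rig import manip, imaging
import cv2,numpy as np
def w(n,uv,z):
    c=imaging.calibration(n); T=c["cam_to_world"]
    p=cv2.undistortPoints(np.array(uv,float).reshape(-1,1,2),c["mtx"],c["dist"]).reshape(-1,2)
    d=np.c_[p,np.ones(len(p))]@T[:3,:3].T; o=T[:3,3]
    return o+d*((z-o[2])/d[:,2])[:,None]
E
```

```text
(no output)
```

View pics/rack.png

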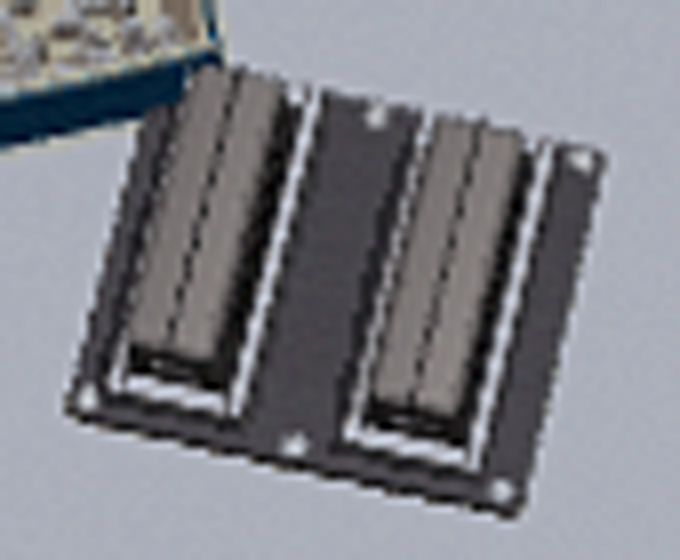

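View pics/trays.png

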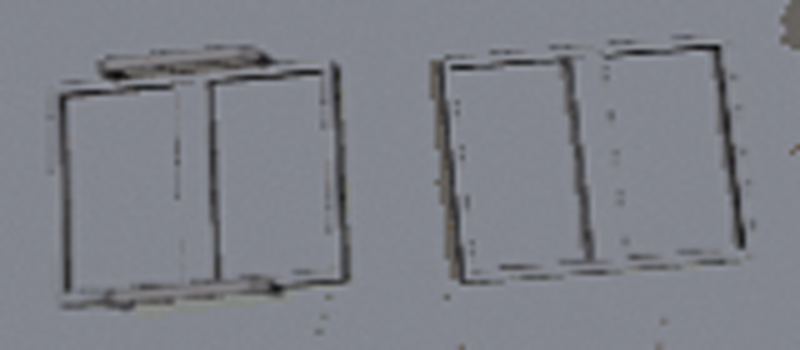

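Pixel readings from the crops. Rack: seams run (237,72)–(170,355) and (480,122)–(413,412), and the base corners are clear. In the trays crop, the handled tray's rim spans about (52,88)–(346,280) and the plain tray's about (445,60)–(752,252).

```bash
python3 - <<'E'
from h import *
f=lambda pts,o,k:np.array(pts)/k+np.array(o)-0.5+0.5/k
r=lambda p:f(p,(245,125),8)
np.set_printoptions(precision=4,suppress=True)
cs=[]
for nm,a,b in(("L",(238,72),(170,356)),("R",(481,122),(413,413))):
    p=w("top",r([a,b]),.07); d=p[0]-p[1]; print(nm,"case ctr",p.mean(0),"len",np.linalg.norm(d),"yaw",np.degrees(np.arctan2(d[1],d[0])))
p=w("top",r([(68,412),(518,515),(605,150)]),.01); print("rack",(p[0]+p[2])/2,np.linalg.norm(p[0]-p[1]),np.linalg.norm(p[1]-p[2]),np.degrees(np.arctan2(*(p[2]-p[1])[1::-1])))
for nm,pts,o in(("full",[(52,88),(335,64),(346,280),(62,306)],(150,175)),("empty",[(44,60),(328,40),(350,258),(61,282)],(355,190))):
    p=w("top",f(pts,o,5),.02); c=p.mean(0); dx=(p[0]+p[1]-p[2]-p[3])/2; dy=(p[0]+p[3]-p[1]-p[2])/2
    yx=np.arctan2(dx[1],dx[0]);yy=np.arctan2(-dy[0],dy[1]); y=(yx+yy)/2
    e=np.array([-np.sin(y),np.cos(y)])*.045
    print(nm,c,"size",np.linalg.norm(dx),np.linalg.norm(dy),"yaw",np.degrees([yx,yy]),"pockets",c[:2]+e,c[:2]-e)
print("bottle,dish",w("top",[(341,259),(249,260)],.06))
E
```

```text
L case ctr [0.6724 0.0453 0.07  ] len 0.10895072804482613 yaw -13.109525056148522
R case ctr [ 0.6502 -0.0423  0.07  ] len 0.11096672224403813 yaw -13.638330607144601
rack [0.6629 0.0013 0.01  ] 0.17464754403952573 0.14613821463459403 -14.307979557557159
full [0.5091 0.2922 0.02  ] size 0.13060125228820582 0.17081922965414054 yaw [4.6489 3.8123] pockets [0.5058 0.3371] [0.5125 0.2473]
empty [ 0.4657 -0.311   0.02  ] size 0.12979571176045843 0.16959156292873556 yaw [1.8672 2.9847] pockets [ 0.4638 -0.266 ] [ 0.4676 -0.3559]
bottle,dish [[ 0.3601 -0.1498  0.06  ]
 [ 0.3627  0.1062  0.06  ]]
```

Emit:
jog_arm --deltas '[0,0,-8,35,37,0,1,0,0,-16,70,74,0,1,0,0,-24,105,111,0,1,0,0,-31,140,148,0,1,0,0,-31,175,185,0,1,0,0,-31,210,222,0,1,0,0,-31,245,259,0,1,0,0,-31,280,296,0,1,0,0,-31,315,333,0,1,0,0,-31,350,370,-20,1,0,0,-31,385,407,-40,1,0,0,-31,420,444,-60,1,0,0,-31,450,475,-80,1,0,0,-31,478,506,-100,1,0,0,-31,478,506,-120,1,0,0,-31,478,506,-120,1,0,0,-31,478,506,-120,1]' --grip_force 60

```text
clock: 1.8
position: [0.6492, -0.0426, 0.1214]
ee_rot: [0.0, 0.993, -0.118, -0.001]
contact_force: [-0.1, -0.1, 0.7]
width: 0.085
gripper_force: 0.0
```

```bash
cat > look.py <<'E'
from h import *
import sys
np.set_printoptions(precision=4,suppress=True)
def state():
    s=manip.get_state(); print({k:s[k] for k in("clock","qpos","position","ee_rot","contact_force","moment","gripper_force","width")}); return s
def crop(n,name,x0,y0,x1,y1,k):
    im=imaging.get_image(n); cv2.imwrite(f"pics/{name}.png",cv2.convertScaleAbs(cv2.resize(im[y0:y1,x0:x1],None,fx=k,fy=k,interpolation=cv2.INTER_CUBIC),alpha=1.3))
E
python3 - <<'E'
from look import *
state(); crop("side","s1",200,150,360,270,5)
E
```

```text
{'clock': 1.8, 'qpos': array([-0.172 ,  0.4709,  1.5094, -0.0008,  1.1641,  1.6354]), 'position': array([ 0.6492, -0.0426,  0.1214]), 'ee_rot': array([ 0.0003,  0.993 , -0.1179, -0.0015]), 'contact_force': array([-0.145 , -0.0535,  0.688 ]), 'moment': array([-0.019 , -0.0716, -0.0319]), 'gripper_force': 0.0, 'width': 0.08502270407750745}
```

View pics/s1.png

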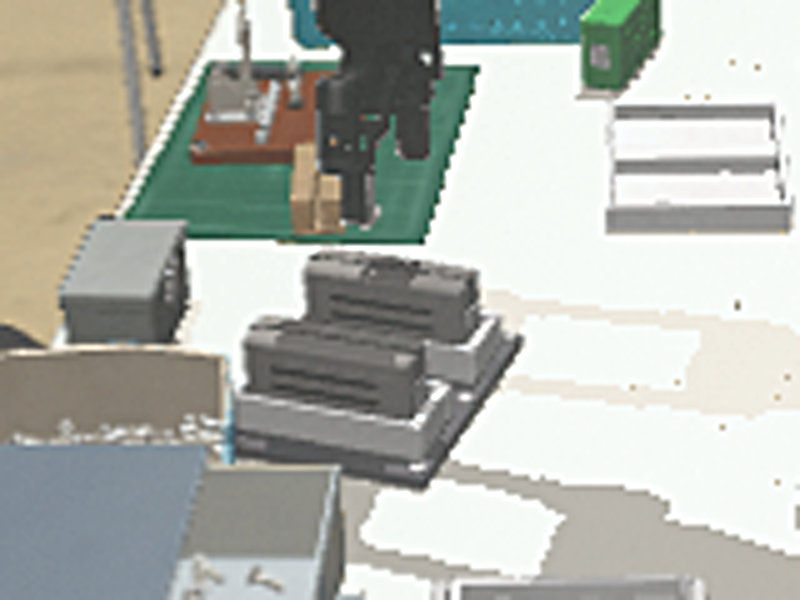

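The fingers line up over the far (-y) case, whose top is at about (390,268) in the crop. I'll take hold of it, and check that the sideways tilt is feasible with a kinematic model fitted to the two poses.

Emit:
jog_arm --deltas '[0,0,0,1,0,-30,1,0,0,0,1,0,-55,1,0,0,0,1,0,-64,1,0,0,0,1,0,-64,1,0,0,0,1,0,-64,0.3,0,0,0,1,0,-64,0.3,0,0,0,1,0,-64,0.3,0,0,0,1,0,-64,0.3,0,0,0,1,0,-64,0.3,0,0,0,1,0,-64,0.3]' --grip_force 60

```text
clock: 2.85
position: [0.6519, -0.0424, 0.0599]
ee_rot: [-0.0, 0.993, -0.118, 0.001]
contact_force: [-0.1, 2.1, 6.3]
width: 0.0349
gripper_force: 59.8
```

```bash
cat > kin.py <<'E'
import numpy as np
from scipy.spatial.transform import Rotation as R
from scipy.optimize import least_squares
L1,L2,off,h,d=.566,.4253,.069,.12,.3337
def fk(q,h=h,d=d,s4=1):
    Rz=R.from_euler('z',q[0]); Ry=lambda a:R.from_euler('y',a)
    e=Ry(q[1]).apply([0,0,L1]); A=Ry(q[1]+q[2]); wst=e+A.apply([0,0,L2])
    W=A*R.from_euler('z',s4*q[3])*Ry(q[4]); 
    # tool frame: at j6=0, tool down -> tool y radial
    T=Rz*W*R.from_euler('z',q[5])*R.from_matrix([[0,-1,0],[1,0,0],[0,0,1]])
    p=Rz.apply(wst+[0,off,0]+W.apply([0,0,d]))+[0,0,h]
    return p,T
lo=np.array([-2.89,-.75,.22,-1.18,.11,-2.7]);hi=np.array([2.89,2.08,2.7,4.32,2.71,2.7])
def ik(p,T,q0,**k):
    def f(q):
        pp,TT=fk(q,**k); return np.r_[(pp-p)*5,(T*TT.inv()).as_rotvec()]
    r=least_squares(f,np.clip(q0,lo+.01,hi-.01),bounds=(lo,hi)); return r.x,np.linalg.norm(r.fun)
E
python3 - <<'E'
from look import *; from kin import *
s=state(); q=s["qpos"]; p,T=fk(q); print(p,T.as_quat(scalar_first=True))
T0=R.from_quat(s["ee_rot"],scalar_first=True)
if (T0*T.inv()).magnitude()>.1:
    print("model orientation off",np.degrees((T0.inv()*T).as_rotvec()))
for s4 in(1,-1):
  for flip in (0,180):
    for side in(1,-1):
      x,q0=None,q.copy(); out=[]
      if flip: q0[5]-=np.pi
      ok=[]
      for t in range(0,66,5):
        Tt=R.from_euler('x',-side*t,degrees=True)*R.from_euler('z',13.5+flip,degrees=True)*fk(q)[1]
        q0,e=ik([.45,.03*side,.15],Tt,q0,s4=s4); ok.append((t,e))
      print(s4,flip,"body to",'+y' if side>0 else '-y',q0,[t for t,e in ok if e<.01][-1:])
E
```

```text
{'clock': 2.85, 'qpos': array([-0.1716,  0.5287,  1.5786,  0.0005,  1.0319,  1.6363]), 'position': array([ 0.6519, -0.0424,  0.0599]), 'ee_rot': array([-0.0001,  0.993 , -0.1184,  0.0012]), 'contact_force': array([-0.0833,  2.121 ,  6.322 ]), 'moment': array([ 0.0738,  0.1305, -0.0858]), 'gripper_force': 59.76487755775452, 'width': 0.03491323659413478}
[ 0.6541 -0.0432  0.0576] [-0.0001  0.993  -0.1184  0.0012]
1 0 body to +y [ 0.5132  0.5116  1.9194 -0.9123  1.5389  2.5386] [65]
1 0 body to -y [-0.761   0.5121  1.9194  0.7216  1.6572  0.4956] [65]
1 180 body to +y [ 0.512   0.5137  1.9162 -0.9099  1.5425 -0.6043] [65]
1 180 body to -y [-0.7588  0.5131  1.9162  0.7187  1.6592 -2.6439] [65]
-1 0 body to +y [0.5132 0.5116 1.9194 0.9123 1.5389 2.5386] [65]
-1 0 body to -y [-0.761   0.5121  1.9194 -0.7216  1.6572  0.4956] [65]
-1 180 body to +y [ 0.512   0.5137  1.9162  0.9099  1.5425 -0.6043] [65]
-1 180 body to -y [-0.7588  0.5131  1.9162 -0.7187  1.6592 -2.6439] [65]
```

Emit:
jog_arm --deltas '[0,0,0,0,0,8,0.3,0,0,0,0,0,20,0.3,0,0,0,0,0,35,0.3,0,0,0,0,0,55,0.3,0,0,0,0,0,80,0.3,0,0,0,0,0,100,0.3,0,0,0,0,0,110,0.3,0,0,0,0,0,110,0.3,0,0,0,0,0,110,0.3,0,0,0,0,0,110,0.3,0,0,0,0,0,110,0.3,0,0,0,0,0,110,0.3]'

```text
clock: 4.05
position: [0.6506, -0.0427, 0.1674]
ee_rot: [0.0, 0.993, -0.118, -0.001]
contact_force: [0.2, -0.3, -5.2]
width: 0.0348
gripper_force: 60.6
```

```bash
python3 - <<'E'
from look import *
state(); crop("side","s2",200,110,360,230,5)
E
```

```text
{'clock': 4.05, 'qpos': array([-0.1721,  0.4371,  1.4449, -0.0001,  1.2613,  1.6361]), 'position': array([ 0.6506, -0.0427,  0.1674]), 'ee_rot': array([ 0.    ,  0.993 , -0.1184, -0.0009]), 'contact_force': array([ 0.2371, -0.3175, -5.1938]), 'moment': array([-0.0132, -0.0835,  0.0243]), 'gripper_force': 60.605386700481176, 'width': 0.03479088198149845}
```

View pics/s2.png

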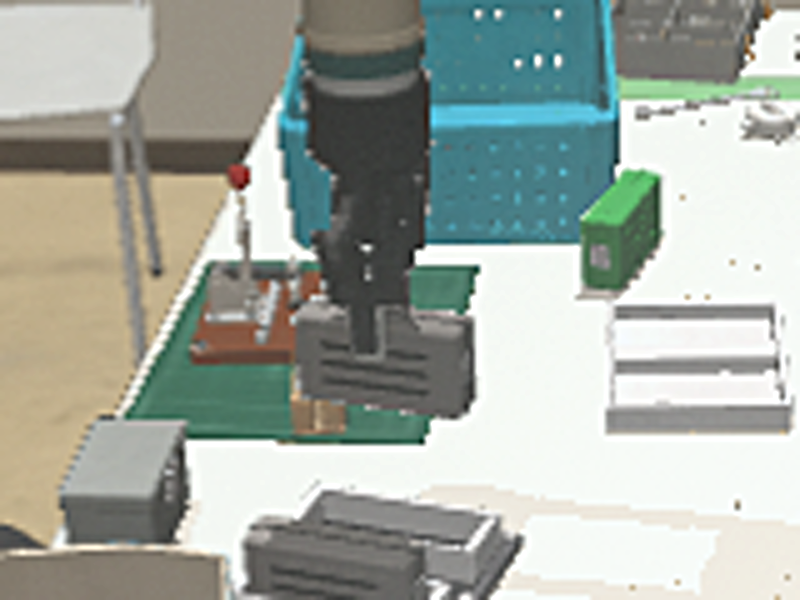

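Lift reads about -5.2 N against a +0.7 N baseline, so this case is full, and it hangs straight in the fingers. Next I'll tilt it 60° with the gripper body toward -y and set its lower edge on the bench.

Emit:
jog_arm --deltas '[6,-0.7,1.2,-15,4,0,0.3,12,-1.4,2.4,-35,9,0,0.3,18,-2.1,3.7,-60,15,0,0.3,24,-2.8,4.9,-85,21,0,0.3,30,-3.5,6.1,-110,28,0,0.3,36,-4.2,7.3,-135,35,0,0.3,42,-4.9,8.6,-160,42,-15,0.3,48,-5.7,9.8,-180,48,-30,0.3,54,-6.4,11,-190,53,-50,0.3,59.7,-7.1,12.2,-196,53,-70,0.3,59.7,-7.1,12.2,-196,53,-90,0.3,59.7,-7.1,12.2,-196,53,-105,0.3,59.7,-7.1,12.2,-196,53,-115,0.3,59.7,-7.1,12.2,-196,53,-120,0.3,59.7,-7.1,12.2,-196,53,-120,0.3]'

```text
clock: 5.6
position: [0.4554, 0.0102, 0.0483]
ee_rot: [-0.499, 0.866, -0.001, 0.0]
contact_force: [0.2, -0.1, -5.3]
width: 0.0345
gripper_force: 61.5
```

```bash
python3 - <<'E'
from look import *
state(); crop("side","s3",220,150,400,285,4.4)
E
```

```text
{'clock': 5.6, 'qpos': array([-0.7043,  0.68  ,  1.9781,  0.7359,  1.386 ,  0.3694]), 'position': array([0.4554, 0.0102, 0.0483]), 'ee_rot': array([-0.4993,  0.8664, -0.0005,  0.0001]), 'contact_force': array([ 0.1722, -0.1133, -5.3117]), 'moment': array([-1.2327, -0.0349, -0.0375]), 'gripper_force': 61.519026663154364, 'width': 0.034541266358471136}
```

View pics/s3.png

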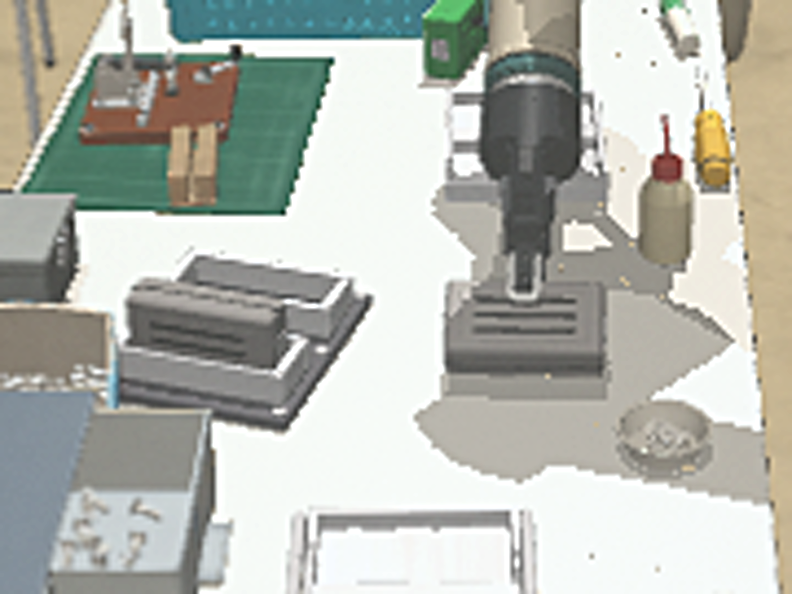

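The case hangs tilted at about (525,335) in the crop, with its lower edge 7 mm above the bench and everything around it clear. I'll set it down, ease the fingers open and draw them out from under it.

Emit:
jog_arm --deltas '[0,0,0,0,0,-4,0.3,0,0,0,0,0,-7,0.3,0,0,0,0,0,-7,0.3,0,0,0,0,0,-7,0.5,0,0,0,0,0,-7,0.53,0,0,0,0,0,-7,0.55,0,0,0,0,-5,-7,0.55,0,0,0,0,-12,-7,0.55,0,0,0,0,-20,-7,0.55,0,0,0,0,-28,-7,0.55,0,0,0,0,-36,-7,0.55,0,0,0,0,-46,-7,0.55,0,0,0,0,-60,-7,0.55,0,0,0,0,-80,-5,0.55]'

```text
clock: 7.05
position: [0.4546, -0.0703, 0.0434]
ee_rot: [-0.5, 0.866, -0.001, -0.001]
contact_force: [0.5, -0.4, 0.3]
width: 0.0473
gripper_force: 0.0
```

```bash
python3 - <<'E'
from look import *
state(); crop("side","s4",220,150,400,285,4.4)
E
```

```text
{'clock': 7.05, 'qpos': array([-0.8096,  0.7212,  1.8656,  0.6438,  1.4766,  0.376 ]), 'position': array([ 0.4546, -0.0703,  0.0434]), 'ee_rot': array([-0.5003,  0.8658, -0.001 , -0.0006]), 'contact_force': array([ 0.5118, -0.4112,  0.2692]), 'moment': array([-0.4029, -0.0067, -0.0233]), 'gripper_force': 0.0, 'width': 0.047279744253944544}
```

View pics/s4.png

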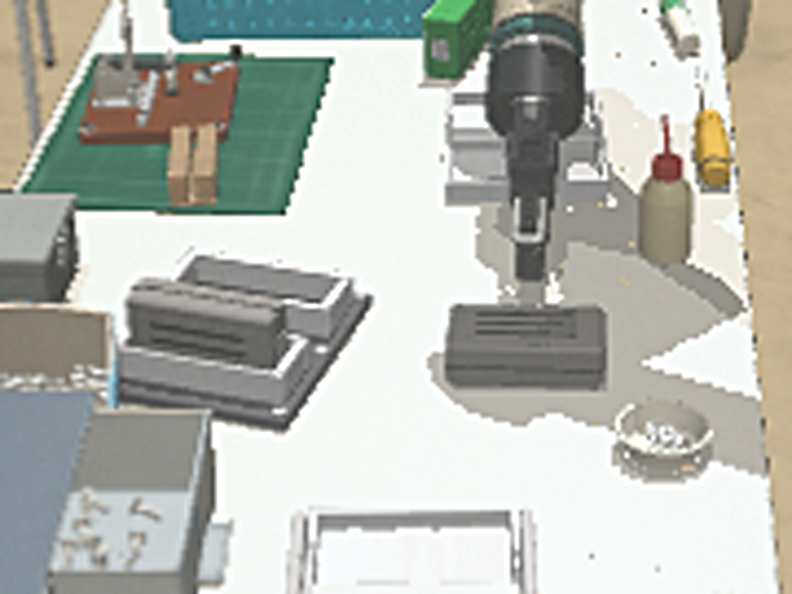

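The case lies flat with its ribs up. Its top face has corners at about (452,308), (600,308), (447,347) and (607,345), and its bottom front edge runs (450,387)–(604,388).

```bash
python3 - <<'E'
from look import *
f=lambda p:np.array(p)/4.4+[220,150]-.5+.5/4.4
p=w("side",f([(452,308),(600,308),(447,347),(607,345)]),.036);print(p,p.mean(0))
p=w("side",f([(450,387),(604,388)]),0);print(p,p.mean(0))
# top view: automatic dark-grey blob near expected place
im=imaging.get_image("top"); cv2.imwrite("pics/t5raw.png",im)
c=imaging.calibration("top");T=c["cam_to_world"]
ex=cv2.projectPoints(np.array([[.455,.015,.036]]),cv2.Rodrigues(T[:3,:3].T)[0],-T[:3,:3].T@T[:3,3],c["mtx"],c["dist"])[0].ravel();print(ex)
x,y=ex.astype(int); g=cv2.cvtColor(im,6)[y-22:y+23,x-22:x+23]
for r in g[::2,::2]:print(*(f"{v:3d}" for v in r))
E
```

```text
[[ 0.5073 -0.0011  0.036 ]
 [ 0.4029 -0.0056  0.036 ]
 [ 0.5074  0.0503  0.036 ]
 [ 0.3978  0.0429  0.036 ]] [0.4539 0.0216 0.036 ]
[[0.5062 0.0455 0.    ]
 [0.3991 0.042  0.    ]] [0.4526 0.0437 0.    ]
[282.1229 227.0964]
143 142 142 141 142 141 143 142 143 142 143 143 102 104 143 143 142 142 142 142 141 142 143
142 142 142 142 142 144 142 144 146 143 103 103 106 105 107 144 142 142 142 143 142 143 141
143 143 141 143 142 143 147  60  62  63  43  48  60  50  51  52 116 142 143 142 141 144 143
141 142 143 143 144 102  44  64  66  62  66  64  67  67  64  67  39 145 142 143 143 142 142
141 142 143 145 101 105  46  65  68  70  69  70  66  66  63  67  21 109 144 143 144 143 142
141 142 144 100 103 107  46  65  67  66  66  67  67  49  64  67  22  90 147 143 142 142 142
142 141 145 105 104 106  44  65  65  29  68  23  68  23  63  68  24 107 104 106 142 143 142
143 144 102 105 104 105  43  65  67  34  67  26  67  20  65  68  18 109 106 105 107 143 142
143 100 105 104 103 105  43  66  68  32  67  25  68  20  66  69  22 108 106 106 104 104 142
145 102 106 106 103 105  44  66  67  33  68  27 
[... 539 characters left out ...]
  23  71  18  70  19  68  69  28 109 105 104 104 105 104
142 144 103 105 104 106  39  69  68  23  70  20  69  25  71  68  28 110 105 105 105 105 104
144 144 105 105 104 105  44  68  69  24  70  21  69  22  69  68  26 108 105 104 105 105 105
144 101 103 104 105 105  42  67  67  69  69  68  69  69  69  69  32 110 104 105 104  88 104
145 104 105 105 105 106  43  66  65  62  59  59  65  64  65  69  34 110 105 104 105 105 105
102 104 105 104 105 105  45  68  70  68  68  70  68  70  68  68  26 108 103 105 104 104  93
104 104 106 106 105 105  61  37  24  33  74  42  40  22  52  48  97 108 106 104 105 105 104
105 104 105 106 105 105 105 108 107 108 107 108 107 106 108 107 108 107 105 106 103 105 105
```

Emit:
jog_arm --deltas '[-4,0,0,0,-10,20,0.8,-12,0,0,0,-12,45,1,-20,0,0,0,0,70,1,-28,0,0,0,15,80,1,-36,0,0,0,30,80,1,-44,0,0,0,45,80,1,-52,0,0,-2,65,80,1,-60,0,0,-2,86,70,1,-60,0,0,-2,86,45,1,-60,0,0,-2,86,20,1,-60,0,0,-2,86,0,1,-60,0,0,-2,86,-12,1,-60,0,0,-2,86,-17,1,-60,0,0,-2,86,-17,0.6,-60,0,0,-2,86,-17,0.6,-60,0,0,-2,86,-17,0.6,-60,0,0,-2,86,-17,0.6,-60,0,0,-2,86,-17,0.6]' --grip_force 70

```text
clock: 8.95
position: [0.4533, 0.0164, 0.0273]
ee_rot: [-0.0, 1.0, -0.001, 0.001]
contact_force: [-1.9, 1.6, 6.5]
width: 0.0583
gripper_force: 76.8
```

Emit:
jog_arm --deltas '[0,0,0,0,0,20,0.6,0,0,0,0,0,50,0.6,0,0,1,5,30,80,0.6,0,0,2,13,70,90,0.6,0,0,3,20,110,90,0.6,0,0,4,27,150,90,0.6,0,0,4,34,190,90,0.6,0,0,4,41,230,90,0.6,0,0,4,48,270,90,0.6,0,0,4,52,300,85,0.6,0,0,4,52,315,75,0.6,0,0,4,52,320,60,0.6,0,0,4,52,320,45,0.6,0,0,4,52,320,30,0.6,0,0,4,52,320,24,0.6,0,0,4,52,320,24,0.6]'

```text
clock: 10.55
position: [0.5038, 0.3345, 0.0488]
ee_rot: [0.001, 0.999, 0.033, -0.001]
contact_force: [0.8, 0.2, -4.3]
width: 0.0581
gripper_force: 78.4
```

```bash
python3 - <<'E'
from look import *
state(); crop("side","s5",260,210,380,310,6.5)
E
```

```text
{'clock': 10.55, 'qpos': array([ 0.4717,  0.4834,  1.7017, -0.0013,  0.96  ,  1.9763]), 'position': array([0.5038, 0.3345, 0.0488]), 'ee_rot': array([ 0.0012,  0.9994,  0.0335, -0.0013]), 'contact_force': array([ 0.8078,  0.1998, -4.3297]), 'moment': array([ 0.0246,  0.0097, -0.0169]), 'gripper_force': 78.3694963529706, 'width': 0.05814752038175106}
```

View pics/s5.png

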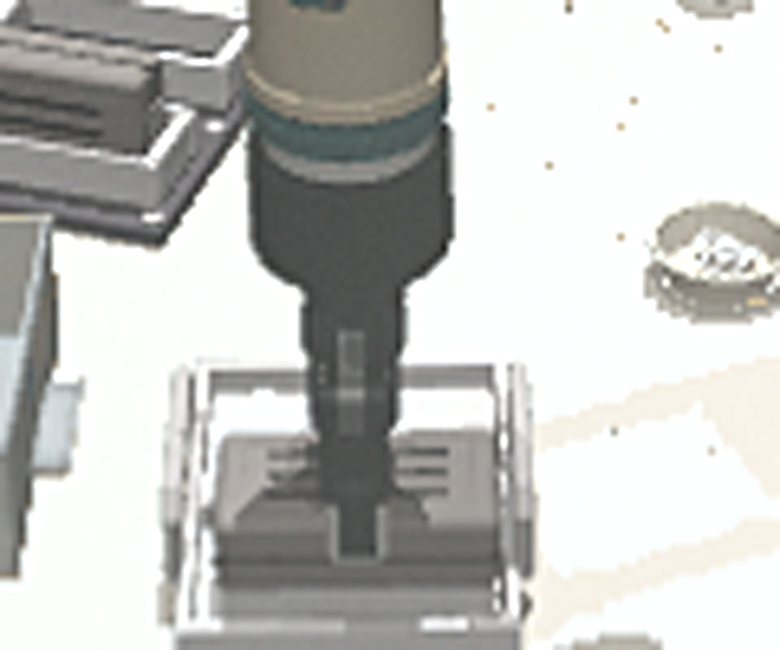

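The case hovers just above the +y pocket, at crop columns 217–500 against an inner rim of about 193–513. It needs roughly 2 mm in +x and 2 mm in +y before lowering.

Emit:
jog_arm --deltas '[0,0,0,2,2,0,0.6,0,0,0,2,2,-5,0.6,0,0,0,2,2,-9,0.6,0,0,0,2,2,-12,0.6,0,0,0,2,2,-15,0.6,0,0,0,2,2,-15,0.6,0,0,0,2,2,-15,0.6]'

```text
clock: 11.3
position: [0.507, 0.3383, 0.0353]
ee_rot: [0.0, 0.999, 0.034, 0.0]
contact_force: [-0.3, -0.5, -4.3]
width: 0.0579
gripper_force: 78.6
```

Emit:
jog_arm --deltas '[0,0,0,0,0,-1,0.6,0,0,0,0,0,-2,0.6,0,0,0,0,0,-2,0.6]'

```text
clock: 11.6
position: [0.507, 0.3383, 0.0353]
ee_rot: [-0.0, 0.999, 0.034, 0.001]
contact_force: [-3.8, -2.0, 7.6]
width: 0.0581
gripper_force: 79.9
```

Emit:
jog_arm --deltas '[0,0,0,0,0,0,0.85,0,0,0,0,0,0,0.85,0,0,0,0,0,0,0.85,0,0,0,0,0,20,0.85,0,0,0,0,0,60,1,0,0,-6,10,-20,100,1,0,0,-12,30,-55,120,1,0,0,-17.5,52,-95,120,1,0,0,-17.5,75,-135,120,1,0,0,-17.5,98,-175,120,1,0,0,-17.5,121,-215,120,1,0,0,-17.5,144,-255,115,1,0,0,-17.5,160,-285,105,1,0,0,-17.5,165,-293,90,1,0,0,-17.5,165,-293,70,1,0,0,-17.5,165,-293,65,1,0,0,-17.5,165,-293,65,1]'

```text
clock: 13.3
position: [0.6707, 0.0462, 0.0969]
ee_rot: [0.0, 0.993, -0.118, -0.001]
contact_force: [-0.5, 0.6, -0.8]
width: 0.0855
gripper_force: 0.0
```

```bash
python3 - <<'E'
from look import *
state()
# tray_full check in the top view: dark blob of case_2 in pocket 1
im=imaging.get_image("top"); g=cv2.cvtColor(im,6)
T=imaging.calibration("top");M=T["cam_to_world"]
P=lambda q:cv2.projectPoints(np.array([q],float),cv2.Rodrigues(M[:3,:3].T)[0],-M[:3,:3].T@M[:3,3],T["mtx"],T["dist"])[0].ravel()
u,v=P([.507,.338,.044]); print(u,v); u,v=int(u),int(v)
m=((g<90)*255).astype(np.uint8)[v-30:v+30,u-18:u+18]
n,l,st,ce=cv2.connectedComponentsWithStats(cv2.morphologyEx(m,cv2.MORPH_OPEN,np.ones((3,3))))
for i in range(1,n):
    if st[i,4]>100: print(st[i],w("top",[ce[i]+[u-18,v-30]],.044))
E
```

```text
{'clock': 13.3, 'qpos': array([-0.0347,  0.521 ,  1.4857,  0.0001,  1.1374,  1.773 ]), 'position': array([0.6707, 0.0462, 0.0969]), 'ee_rot': array([ 0.0001,  0.993 , -0.1182, -0.0013]), 'contact_force': array([-0.5449,  0.5846, -0.833 ]), 'moment': array([ 0.0042, -0.0043, -0.0009]), 'gripper_force': 0.0, 'width': 0.08550131124237961}
171.0312849365937 211.2270580936548
[ 21  11  15  49 395] [[0.4771 0.3028 0.044 ]]
[  9  17   7  26 119] [[0.514  0.3545 0.044 ]]
```

Emit:
jog_arm --deltas '[0,0,0,0.5,-1,-20,1,0,0,0,0.5,-1,-35,1,0,0,0,0.5,-1,-39.5,1,0,0,0,0.5,-1,-39.5,0.3,0,0,0,0.5,-1,-39.5,0.3,0,0,0,0.5,-1,-39.5,0.3,0,0,0,0.5,-1,-39.5,0.3,0,0,0,0.5,-1,-39.5,0.3,0,0,0,0.5,-1,-39.5,0.3]' --grip_force 60

```text
clock: 14.25
position: [0.6733, 0.0446, 0.0603]
ee_rot: [-0.0, 0.993, -0.119, 0.002]
contact_force: [-0.8, 1.6, 5.8]
width: 0.0349
gripper_force: 59.6
```

Emit:
jog_arm --deltas '[0,0,0,0,0,8,0.3,0,0,0,0,0,20,0.3,0,0,0,0,0,35,0.3,0,0,0,0,0,55,0.3,0,0,0,0,0,80,0.3,0,0,0,0,0,100,0.3,0,0,0,0,0,110,0.3,0,0,0,0,0,110,0.3,0,0,0,0,0,110,0.3,0,0,0,0,0,110,0.3,0,0,0,0,0,110,0.3,0,0,0,0,0,110,0.3]'

```text
clock: 15.45
position: [0.6721, 0.0443, 0.1678]
ee_rot: [0.0, 0.993, -0.119, -0.0]
contact_force: [-1.3, 0.3, -1.7]
width: 0.035
gripper_force: 61.5
```

Only about -1.7 N, so this one is empty. It gets the same laying motion.

Emit:
jog_arm --deltas '[6,-0.7,1.2,-15,-2,0,0.3,12,-1.4,2.4,-38,-5,0,0.3,18,-2.1,3.7,-64,-9,0,0.3,24,-2.8,4.9,-90,-13,0,0.3,30,-3.5,6.1,-116,-17,0,0.3,36,-4.2,7.3,-142,-21,0,0.3,42,-4.9,8.6,-168,-25,-15,0.3,48,-5.7,9.8,-194,-29,-30,0.3,54,-6.4,11,-212,-32,-50,0.3,59.7,-7.1,12.2,-217,-34,-70,0.3,59.7,-7.1,12.2,-217,-34,-90,0.3,59.7,-7.1,12.2,-217,-34,-105,0.3,59.7,-7.1,12.2,-217,-34,-115,0.3,59.7,-7.1,12.2,-217,-34,-120,0.3,59.7,-7.1,12.2,-217,-34,-120,0.3]'

```text
clock: 16.95
position: [0.4557, 0.0105, 0.0489]
ee_rot: [-0.5, 0.866, -0.001, 0.0]
contact_force: [-0.5, 0.9, -1.6]
width: 0.0351
gripper_force: 62.0
```

Emit:
jog_arm --deltas '[0,0,0,0,0,-4,0.3,0,0,0,0,0,-7,0.3,0,0,0,0,0,-7,0.3,0,0,0,0,0,-7,0.5,0,0,0,0,0,-7,0.53,0,0,0,0,0,-7,0.55,0,0,0,0,-5,-7,0.55,0,0,0,0,-12,-7,0.55,0,0,0,0,-20,-7,0.55,0,0,0,0,-28,-7,0.55,0,0,0,0,-36,-7,0.55,0,0,0,0,-46,-7,0.55,0,0,0,0,-60,-7,0.55,0,0,0,0,-80,-5,0.55]'

```text
clock: 18.35
position: [0.4551, -0.0704, 0.0439]
ee_rot: [-0.5, 0.866, -0.001, -0.0]
contact_force: [0.6, -0.4, -0.4]
width: 0.0467
gripper_force: 0.0
```

```bash
python3 - <<'E'
from look import *
state(); im=imaging.get_image("top"); cv2.imwrite("pics/t6raw.png",im)
g0=cv2.cvtColor(cv2.imread("pics/t5raw.png"),6); g=cv2.cvtColor(im,6)
# shift of the new case against the earlier one by template matching (rib pattern)
t=g0[209:248,272:296]
r=cv2.matchTemplate(g[195:265,250:320],t,cv2.TM_CCOEFF_NORMED); _,m,_,l=cv2.minMaxLoc(r); print(m,l,"shift px",l[0]-22,l[1]-14)
for row in g[205:250:3,260:305:2]:print(*(f"{v:3d}" for v in row))
E
```

```text
{'clock': 18.35, 'qpos': array([-0.8093,  0.7204,  1.865 ,  0.6446,  1.4769,  0.3771]), 'position': array([ 0.4551, -0.0704,  0.0439]), 'ee_rot': array([-0.5002,  0.8659, -0.0014, -0.0003]), 'contact_force': array([ 0.648 , -0.3737, -0.3768]), 'moment': array([-0.5001, -0.0013, -0.0289]), 'gripper_force': 0.0, 'width': 0.04671512671639693}
0.8960001468658447 (23, 14) shift px 1 0
142 143 143 142 142 143 144 142 143 143 144 145 102 105 144 142 143 143 143 143 143 144 142
142 143 143 143 143 143 145 150 105 108  90  79  78  80  78 113 113 147 142 143 143 143 143
143 143 142 143 145 100 106  62  64  66  65  64  64  66  67  66  50 112 145 144 142 142 143
142 144 145 101 102 104 107  62  58  66  68  67  67  68  67  66  55  74 145 145 143 144 144
143 145 104 106 105 105 107  61  58  33  69  47  71  69  52  66  56  71 105 105 143 143 143
145 101 105 105 106 105 105  62  60  34  71  48  69  67  52  66  59  55 105 105 108 146 144
146 103 106 105 106 105 108  62  59  32  69  47  71  67  51  67  60  56 106 104 106 105  97
104 105 106 105 106 106 106  61  60  33  70  48  71  68  52  68  63  55 106 105 103  95  91
104 105 104 106 105 106 106  63  59  53  73  48  70  68  53  68  64  53 105 105 106 106 106
147 103 106 106 106 106 108  62  59  52  70  47  71  69  53  68  64  54 106 106 106 106 106
143 145 104 105 104 107 109  63  59  52  72  51  73  69  53  60  64  49 108 105 106 104 104
144 146 103 106 106 104 108  62  59  54  70  47  50  69  52  60  65  53 106 104 106 106 104
143 103 105 104 106 106 108  62  58  68  68  69  69  70  70  60  65  53 106 106 107  89 104
102 105 105 105 106 104 107  62  67  69  67  68  71  70  71  73  68  52 105 105 106 107 106
104 107 104 104 106 105 106  87  54  51  80  57  67  64  71  70  98  86 105 106 105 106 105
```

The case is flat, about 3 mm further toward -y than the first one was. I'll take it across its width.

Emit:
jog_arm --deltas '[-4,0,0,0,-10,20,0.8,-12,0,0,0,-12,45,1,-20,0,0,0,0,70,1,-28,0,0,0,15,80,1,-36,0,0,0,30,80,1,-44,0,0,0,45,80,1,-52,0,0,-2,65,80,1,-60,0,0,-2,83,70,1,-60,0,0,-2,83,45,1,-60,0,0,-2,83,20,1,-60,0,0,-2,83,0,1,-60,0,0,-2,83,-12,1,-60,0,0,-2,83,-17.5,1,-60,0,0,-2,83,-17.5,0.6,-60,0,0,-2,83,-17.5,0.6,-60,0,0,-2,83,-17.5,0.6,-60,0,0,-2,83,-17.5,0.6,-60,0,0,-2,83,-17.5,0.6]' --grip_force 60

```text
clock: 20.2
position: [0.4542, 0.013, 0.0272]
ee_rot: [0.0, 1.0, -0.001, 0.002]
contact_force: [-0.6, -1.0, 5.1]
width: 0.0586
gripper_force: 65.2
```

Emit:
jog_arm --deltas '[0,0,0,0,0,20,0.6,0,0,0,0,0,60,0.6,0,0,1,2,-5,100,0.6,0,0,2,5,-30,130,0.6,0,0,2.4,10,-70,130,0.6,0,0,2.4,10,-110,130,0.6,0,0,2.4,10,-150,130,0.6,0,0,2.4,10,-190,130,0.6,0,0,2.4,10,-230,120,0.6,0,0,2.4,10,-262,100,0.6,0,0,2.4,10,-279,80,0.6,0,0,2.4,10,-279,60,0.6,0,0,2.4,10,-279,40,0.6,0,0,2.4,10,-279,26,0.6,0,0,2.4,10,-279,24,0.6,0,0,2.4,10,-279,24,0.6]'

```text
clock: 21.8
position: [0.4632, -0.2655, 0.05]
ee_rot: [-0.0, 1.0, 0.02, 0.0]
contact_force: [-0.0, 0.0, -0.7]
width: 0.0588
gripper_force: 65.0
```

```bash
python3 - <<'E'
from look import *
state()
a=imaging.get_image("side"); t=imaging.get_image("top")
P=lambda im,x0,y0,x1,y1:cv2.resize(im[y0:y1,x0:x1],(395,390),interpolation=cv2.INTER_CUBIC)
cv2.imwrite("pics/s7.png",cv2.convertScaleAbs(np.hstack([P(a,305,150,375,219),P(a,270,250,360,339)]),alpha=1.1))
E
```

```text
{'clock': 21.8, 'qpos': array([-0.6514,  0.3955,  1.8644,  0.0011,  0.8814,  0.8792]), 'position': array([ 0.4632, -0.2655,  0.05  ]), 'ee_rot': array([-0.0002,  0.9998,  0.0198,  0.0004]), 'contact_force': array([-0.0026,  0.0287, -0.6897]), 'moment': array([-0.0365, -0.0035,  0.0158]), 'gripper_force': 64.96229343116283, 'width': 0.05884459446582512}
```

View pics/s7.png

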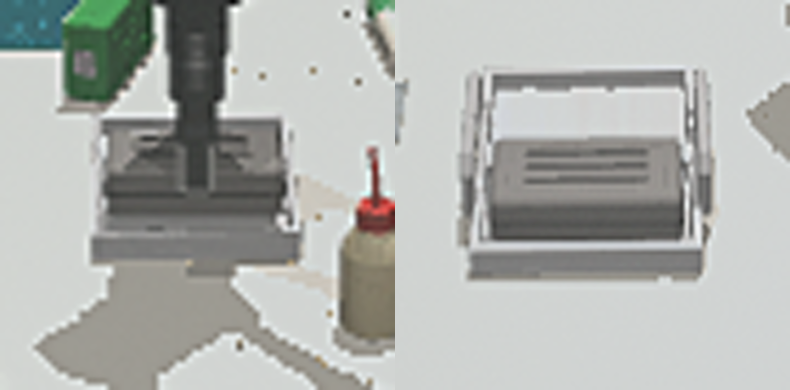

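The full case lies flat in the handled tray's +y pocket. The empty case is centred over the plain tray: case columns 107–287, tray rim 93–300. Lowering it.

Emit:
jog_arm --deltas '[0,0,0,0.5,0,-5,0.6,0,0,0,0.5,0,-9,0.6,0,0,0,0.5,0,-12,0.6,0,0,0,0.5,0,-15,0.6,0,0,0,0.5,0,-16,0.6,0,0,0,0.5,0,-16,0.6]'

```text
clock: 22.5
position: [0.464, -0.2657, 0.0352]
ee_rot: [0.0, 1.0, 0.02, 0.001]
contact_force: [-2.8, 1.1, 6.1]
width: 0.0586
gripper_force: 65.9
```

The case touched at z = 0.0352, which is exactly bench grip height plus the 8 mm pocket floor, so it is on the floor. Releasing and backing off.

Emit:
jog_arm --deltas '[0,0,0,0,0,0,0.85,0,0,0,0,0,0,0.85,0,0,0,0,0,0,0.85,0,0,0,0,0,15,0.85,0,0,0,0,0,50,0.85,0,0,0,0,0,100,0.85,0,0,0,0,0,150,1,0,0,0,0,0,190,1,0,0,0,0,0,190,1,0,0,0,0,0,190,1]'

```text
clock: 23.5
position: [0.4642, -0.2658, 0.225]
ee_rot: [0.001, 1.0, 0.02, 0.002]
contact_force: [-0.1, 0.2, -1.2]
width: 0.0856
gripper_force: 0.0
```

```bash
python3 - <<'E'
from look import *
state(); a=cv2.cvtColor(imaging.get_image("side"),6); b=cv2.cvtColor(cv2.imread("pics/side0.png"),6)
for r in a[168:198:2,318:362:2]: print(*(f"{v:3d}" for v in r))
d=cv2.absdiff(a,b)
print("bottle/dish diff",d[183:212,362:380].mean(),d[238:262,358:384].mean())
print(manip.sign_off())
E
```

```text
{'clock': 23.5, 'qpos': array([-0.6507,  0.2245,  1.6205,  0.0008,  1.2931,  0.8802]), 'position': array([ 0.4642, -0.2658,  0.225 ]), 'ee_rot': array([0.0008, 0.9998, 0.0198, 0.0016]), 'contact_force': array([-0.1463,  0.2182, -1.1921]), 'moment': array([-0.0027, -0.0075,  0.0392]), 'gripper_force': 0.0, 'width': 0.08556607751122887}
144 147 116 134 197 191 191 191 191 192 193 192 193 191 191 192 191 191 191 191 191 191
199 201 178 209 206 205 206 204 203 203 204 191 196 198 195 194 190 188 176 192 191 191
190 193 167 101 105 104 103 104 104 106 106 103 103 104 104 103 103 105  85 197 191 191
191 193 167 205 203 202 204 203 202 201 200 201 201 202 200 201 200 200  88 138 192 191
191 194 163 201 182 183 185 185 184 182 180 181 182 182 180 181 162 163  86 179 191 191
191 193 185 113 117 130  86  79  79  79  78  77  80  78  79  76 115 114 108 178 194 191
191 192 165 113 121 132 141  93  80  79 125 124 126 125 125 123 118 116 131 182 181 179
191 192 168 112 132 126  93  93  94  94  90 120 122 119 120 119 115 117 121 188 181 181
191 192 164  88  90 101  91  93  93  91  93  93  93  93  93  93  82  93 101 185 181 180
191 192 159  81  82  82  82  82  81  81  83  82  82  82  83  83  83  80  92 136 183 181
191 192 156  66  72  71  70  73  73  70  72  71  72  70  71  71  70  70  82 100 185 182
191 194 160  99  82  82  84  74  98  99 147 129 120 142 144 144 146 146 133 171 140 195
191 201 104 109 111 109 112 113 113 110 112 113 111 112 111 111 111 111 112 109 139 193
191 202 104 112 110 112 110 113 112 115 115 111 111 112 112 112 112 111 111 109 163 193
191 197 130 134 134 137 143 144 144 142 152 136 107 104 104 105 135 105 103 142 185 178
bottle/dish diff 3.0517241379310347 18.751602564102566
the job is handed in; nothing more can be done
None
```

The job is handed in at 23.5 s: case_2 or case_1 from the rack's -y slot felt full and lies flat in the handled tray, the +y-slot case felt empty and was set down in the plain tray, and the arm never went near the bottle or dish, though the dish's patch of the final image differed a little from the start (possibly arm shadow) and I didn't check it further.

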